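Clamp a copper pipe: home to the stop, touch, plus a quarter turn

TASK

Push the copper pipe gently along its V cradle until its far end is home against the blue end stop. Then screw the red clamp knob down (clockwise) until the foot just touches the pipe, give it a quarter turn more and no further, and let go. Leave the mug, the tape measure and the copper tee where they are.

Things in the scene. Friction and masses are not known exactly. Their poses are not given: they have to be found in the camera images.
- clamp: Blue C-frame bench pipe clamp, bolted down. Origin: underside centre, straight below the screw. Base 170 x 210 x 12 mm. A dark V cradle 180 mm long runs along its y axis; a pipe in it has its axis 42 mm above the bench. Column at x = 47 to 77 mm; the beam over the cradle spans x = -23 to 77 mm, is 36 mm wide (y) and lies at heights 90 to 112 mm.
- stop_face (a point): Middle of the blue end stop's face, across the clamp's -y end of the cradle, 90 mm from the clamp's origin and 42 mm above the bench; the pipe's stop end must meet it. The stop is 50 mm wide, 62 mm high.
- screw: The clamp's upright screw with its red round knob; origin on the screw axis at half the knob's height (about 165 mm above the bench at the start). Knob 42 mm across, 24 mm high. Clockwise seen from above feeds screw and knob down, 16 mm a turn, so the knob sinks as it turns. These axes do not turn with the knob. Its constant friction is about 0.28 N m; it stays where it is left.
- knob_top (a point): Centre of the knob's top face (with a white mark). At the screw's lower end sits a black sprung rubber foot, 36 mm across, which does not turn. Its length is set differently each time by up to 4 mm either way, so where it touches must be felt: it meets the pipe after 0.5 to 4.5 rad of turning; from there a spring torque of about 0.12 N m per rad adds to the friction.
- pipe: Loose copper pipe lying in the V cradle, 28 mm outside diameter, 220 mm long, about 0.19 kg; origin at its centre, its y axis along the pipe, parallel to the clamp's y. At the start its stop end is 20 to 50 mm short of the end stop; it slides in the cradle under 1 to 3 N.
- pipe_free_end (a point): Centre of the pipe's end face on the clamp's +y side, away from the stop. This end sticks out past the cradle (40 mm once home) and can be pushed or gripped.
- pipe_stop_end (a point): Centre of the pipe's end face on the clamp's -y side; home when it meets the stop face.
- mug: White mug, 80 mm across, 95 mm high; origin at its underside. Bystander.
- tape: Black and yellow tape measure, 66 x 38 x 62 mm; origin at its underside. Bystander.
- tee: Copper tee fitting, 60 mm long, 27 mm high; origin at its underside. Bystander.
Things that resemble listed ones, but are neither listed nor needed, are in the scene too. Several things have the shape of the pipe; the one meant has the colours described above.

How it is judged (in metres and radians):
On the way, in this order (a step that is already met when the one before it is completed fails the run):
1. the pipe is home against the end stop with the foot still clear of it (y of pipe_stop_end in the frame of clamp below -0.087 m and contact force between screw and pipe below 0.3 N), for 0.2 s.
2. the foot touches the pipe (contact force between screw and pipe above 1 N), for 0.1 s.
At the end, for the whole second after the job is handed in: The stop end of the pipe is within 3 mm of the end stop, the screw foot presses the pipe with 50 to 107 N (about 50 N per rad past touching: 57 to 122 degrees, a quarter turn gives about 78 N), the pipe is at rest and the knob is released (y of pipe_stop_end in the frame of clamp below -0.087 m and contact force between screw and pipe between 50 and 107 N and linear speed of pipe below 0.01 m/s).
It fails at once if the pipe is crushed: the foot presses it with more than 122 N (contact force between screw and pipe above 122 N).
It fails at once if the pipe is shoved or squeezed hard: more than 40 N (contact force between the fingers and pipe above 40 N).
It fails at once if a bystander is moved by more than 20 mm (distance of any of mug, tape, tee from where it was at the start of the episode above 0.02 m).
It also fails if it takes over 72 s, if anything falls off the work surface, if the arm or the gripper's body presses on something with over 40 N, if the wrist force passes 120 N, or if a joint passes its speed limit or range.

ROBOT

A 6-joint arm with a two-finger parallel gripper is mounted at the origin on the work surface. World frame = base frame: x ahead of the robot, y to its left, z up, the work surface at z = 0. Lengths are in mm, angles in rad, forces in N, time in s.
With the tool pointing down it reaches from about 275 to 750 mm from the base axis. Payload 10.2 kg.
Tool frame: the origin (TCP) lies between the finger pads; the fingertips stand 22 mm ahead of it and the grasp point (between the pads) lies 3 mm ahead of it (ctrl.nose_length is the distance from the TCP to the fingertips, in mm); y points along the fingers, z is the direction in which the jaws open and shut, and the axes are right-handed (so a half turn about y gives the same grasp; the last joint's range is limited). The gripper opens to 85 mm and grips with 20 to 120 N. Pads are 22 mm wide; open, the fingers measure 114 mm over their backs; the gripper's body (76 mm by 85 mm) begins 54 mm behind the grasp point. The pads swing forward as they close: fully open they stand 13 mm farther back than shut.
Start: joints at [1.005, 0.313, 1.498, -0, 1.331, -0.223], TCP at [176.479, 494.456, 253.294] pointing down, gripper open.
Joint ranges: [-2.94, 2.94], [-0.97, 2.17], [0.19, 2.56], [-1.23, 4.37], [0.02, 3.11], [-2.88, 2.88]. Speed limits (rad/s): [2.39, 2.39, 3.01, 3.14, 3.14, 3.14].

INTERFACE

Orientations are given as a unit quaternion [w, x, y, z].
In Python, from rig import ctrl, eyes, models gives the robot as it stands.
- The arm moves only by the shell command python3 -m crank 'ROWS' [FORCE]. ROWS is JSON, a list of rows, each an object with "dp": the shift along the tool's x, y, z in mm, a list of three; "roll": the turn about the tool's y in rad; "gripper": the closure in counts, from 0 (fully open) to 255 (shut). A call has 1 to 10 rows; each row is the pose to reach, as a shift and turn from the pose commanded when the call began, along the tool's axes at that moment; what a row does not reach only later rows make up. A row lasts 1/12 s, in which the tool goes at most 41.7 mm and 7.16 degrees, less where a joint would pass 70% of its speed; a pose out of reach is approached as far as the arm can. A call with a gripper value outside its range is refused whole. The fingers move at their own pace and stop on an object; FORCE is the grip in N (left out, the last holds). Time passes only in rows, so rows that repeat a pose let the fingers close. It gives the time, the measured TCP pose, the force and the opening at its end, in the units of the state.
- ctrl.sense(): the state, without advancing time (a new reading comes with each control period).
- eyes.capture(name): name is "scene" or "top" or "wrist"; returns a dict with "color" (480x640x3 uint8, red, green, blue), "fx", "fy", "cx", "cy" (pixels), "R" (3x3) and "t" (3): a world point X has camera coordinates R X + t. Camera axes: x right, y down, z forward; pixel columns grow to the right and rows downward; lengths in mm; the calibration is good to about 2 mm. A picture is of the moment at which its call begins. There is no depth.
- ctrl.finish_job(): hands the job in, once; it reports no verdict.
Trained networks look in a picture, given as the dict that the camera call returned (one of the last four; its "shot" number tells which), for a name from the list of things; names that differ only in an ending like _2 or _b are one class to them, and where a whole thing is asked for, a point or a joint stands for the part that bears it (a point fixed in the world has none). Each returns a list of dicts, best first, with "confidence" (0 to 1); they miss things now and then, are a little off and sometimes report something else, mostly with a low value. They report only what shows in the picture. A call takes as long as a camera call. They do not tell look-alikes from the thing itself.
- models.spot_in(picture, label): "extent" ([centre column, centre row, width, height] in pixels, round what is visible of it).
- models.spot_point(picture, label): "centre" ([column, row] in pixels: a listed point, or the origin of a listed thing).
The state is a dict: "time_s": time; "joints": joint angles; "dq": joint speeds; "tau": joint torques, N m; "eef_pos": TCP position; "ee_rot": TCP orientation; "force": force on the tool from outside, world axes, zero at the start; "wrist_torque": the same for the moment, N m; "grip_width": opening from 0.0 (shut) to 1.0 (fully open).
Only numpy, scipy, OpenCV 4.12 (cv2) and the standard library are available. Lean on these libraries where they do the work, as an engineer would, in place of code of your own. Each camera call takes 0.05 s, during which the arm holds its last target. There are 200 camera calls.

## Working session

There is one attempt and no reset: what is moved stays moved. The work goes in short steps, Python scripts to look and compute and a shell command to move; the robot and the scene stay as the last step left them, time stands still between calls to the robot, and variables do not carry over. Pictures are saved under pics/ and viewed, about 8 in all and at most 12, crops included, and the job is handed in when it is done.

```bash
mkdir -p pics; ls
cat > h.py <<'E'
import numpy as np, cv2
from rig import ctrl, eyes, models
def cap(n,f=None):
    p=eyes.capture(n)
    if f: cv2.imwrite('pics/'+f,p['color'][:,:,::-1])
    return p
def ray(p,uv):
    R=np.array(p['R']);t=np.array(p['t']);c=-R.T@t
    d=R.T@np.array([(uv[0]-p['cx'])/p['fx'],(uv[1]-p['cy'])/p['fy'],1]);return c,d/np.linalg.norm(d)
def onz(p,uv,z):
    c,d=ray(p,uv);return c+d*(z-c[2])/d[2]
def proj(p,X):
    x=np.array(p['R'])@X+np.array(p['t']);return [p['fx']*x[0]/x[2]+p['cx'],p['fy']*x[1]/x[2]+p['cy']]
def tri(obs):
    A=np.zeros((3,3));b=np.zeros(3)
    for c,d in obs:
        P=np.eye(3)-np.outer(d,d);A+=P;b+=P@c
    X=np.linalg.solve(A,b);return X,[float(np.linalg.norm((np.eye(3)-np.outer(d,d))@(X-c))) for c,d in obs]
E
python3 - <<'E'
from h import *
s=ctrl.sense();print(s,ctrl.nose_length)
a=cap('scene','s1.png');b=cap('top','t1.png')
for n in ['clamp','stop_face','screw','knob_top','pipe','pipe_free_end','pipe_stop_end','mug','tape','tee']:
    for p,k in((a,'scene'),(b,'top')):
        print(n,k,[([round(v) for v in q['centre']],round(q['confidence'],2)) for q in models.spot_point(p,n)][:4])
cv2.imwrite('pics/both.png',cv2.resize(np.vstack([a['color'],b['color']])[:,:,::-1],(400,600)) )
print(-np.array(a['R']).T@a['t'],-np.array(b['R']).T@b['t'],b['R'])
E
```

```text
pics
{'time_s': 0.0, 'joints': array([ 1.00457355e+00,  3.13493807e-01,  1.49845743e+00,  2.24368866e-05,
        1.33100133e+00, -2.23364835e-01]), 'dq': array([ 0.00022527,  0.00159773, -0.00059851, -0.00021279, -0.00021051,
        0.00020185]), 'tau': array([ 1.80648349e-04, -4.12259102e+01, -2.59748948e+01, -1.43064067e-04,
        4.03569342e-03, -7.18898605e-06]), 'eef_pos': array([176.35526773, 494.24564297, 252.70498364]), 'ee_rot': array([-0.69630068,  0.69718238, -0.1208196 ,  0.12043553]), 'force': array([-0.73386372,  0.5041709 , -0.83574202]), 'wrist_torque': array([-0.04925567,  0.04186155,  0.04916547]), 'grip_width': 0.9972025219401147} 22.0
clamp scene [([310, 314], 0.97)]
clamp top [([340, 231], 0.69)]
stop_face scene [([273, 307], 0.71), ([308, 256], 0.71), ([332, 290], 0.36)]
stop_face top [([371, 239], 0.94)]
screw scene [([304, 255], 0.78), ([331, 292], 0.45)]
screw top [([344, 217], 0.61)]
knob_top scene [([307, 252], 0.84), ([446, 261], 0.23)]
knob_top top [([347, 214], 0.55)]
pipe scene [([332, 293], 0.97), ([125, 293], 0.69), ([382, 202], 0.68), ([356, 248]
[... 220 characters left out ...]
176, 346], 0.96), ([430, 321], 0.84), ([289, 208], 0.74), ([251, 308], 0.61)]
pipe_stop_end scene [([387, 262], 0.92), ([79, 293], 0.82), ([289, 301], 0.69), ([418, 208], 0.58)]
pipe_stop_end top [([360, 234], 0.97), ([133, 279], 0.82), ([240, 232], 0.81), ([492, 378], 0.76)]
mug scene [([445, 260], 0.94)]
mug top [([344, 218], 0.65)]
tape scene [([171, 334], 0.69)]
tape top [([446, 283], 0.86)]
tee scene [([212, 401], 0.79)]
tee top [([454, 203], 0.72)]
[1326.20389186 -746.95265214  902.82445556] [ 249.91344837   60.80305347 1252.88769556] [[-3.34385751e-03 -9.99764445e-01  2.14446583e-02]
 [-9.86703720e-01 -1.86029968e-04 -1.62529182e-01]
 [ 1.62494887e-01 -2.17029986e-02 -9.86470674e-01]]
```

View pics/s1.png

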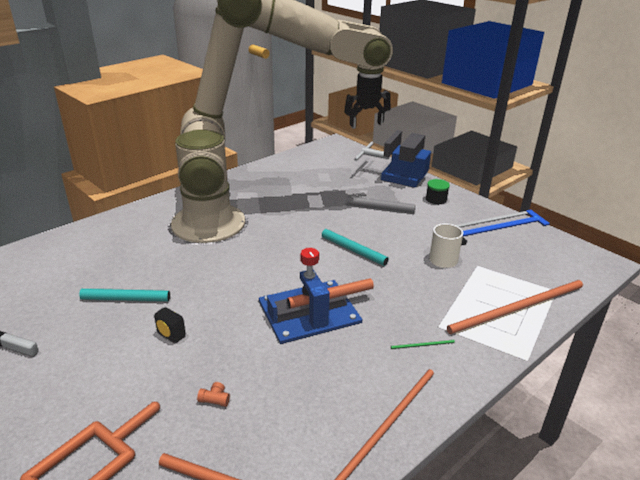

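View pics/t1.png

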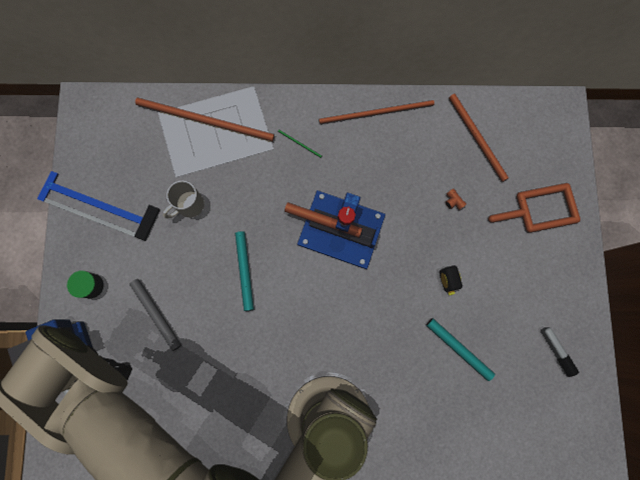

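Run:
```python
from h import *
a=cap('scene');b=cap('top')
for n,u,v in [('screw',(304,255),(344,217)),('knob_top',(307,252),(347,214)),('free',(373,282),(289,208)),('stopend',(289,301),(360,234)),('pipe',(332,293),(324,221)),('stopface',(273,307),(371,239)),('clamp',(310,314),(340,231))]:
    X,r=tri([ray(a,u),ray(b,v)]);print(n,X.round(1),np.round(r,1))
for n,z,uv in [('clamp',0,(340,231)),('screw',165,(344,217)),('ktop',177,(347,214)),('free',42,(289,208)),('stopend',42,(360,234)),('face',42,(371,239)),('tape',0,(446,283)),('tee',0,(454,203))]:
    print(n,onz(b,uv,z).round(1))
for n,z,uv in [('clamp',0,(310,314)),('screw',165,(304,255)),('ktop',177,(307,252)),('free',42,(373,282)),('stopend',42,(289,301)),('face',42,(273,307)),('mug',0,(445,260)),('tape',0,(171,334)),('tee',0,(212,401))]:
    print('S',n,onz(a,uv,z).round(1))
```

```text
screw [512.8 -39.5 165.6] [7.4 7.4]
knob_top [520.  -42.5 178.5] [3. 3.]
free [577.2 114.4  46.4] [7.2 7.2]
stopend [499.7 -86.8  45.1] [1.4 1.4]
pipe [539.   14.4  40.7] [3.7 3.7]
stopface [ 485.5 -120.8   36.1] [1.7 1.7]
clamp [519.6 -36.2 -10.6] [0.8 0.8]
clamp [516.8 -36.    0. ]
screw [517.6 -33.7 165. ]
ktop [522.3 -40.3 177. ]
free [573.4 109.2  42. ]
stopend [499.5 -88.3  42. ]
face [ 485.3 -118.6   42. ]
tape [ 366.7 -335.     0. ]
tee [ 600.8 -370.5    0. ]
S clamp [529.4 -43.7   0. ]
S screw [508.4 -45.4 165. ]
S ktop [516.9 -43.6 177. ]
S free [576.7 125.7  42. ]
S stopend [497.5 -83.3  42. ]
S face [ 490.2 -126.4   42. ]
S mug [601.  396.5   0. ]
S tape [ 372.  -337.3    0. ]
S tee [ 604.4 -374.4    0. ]
```

The scene picture shows the clamp with its red knob at (310,256). The copper pipe lies in the cradle from about (289,301) to its free end at (373,284). In the top picture the pipe runs from (289,208) to (360,234).

Pipe-shaped candidates:
- teal pipes: scene (125,295) and (355,247)
- grey rod: scene (380,203)
- long copper pipes lying on the bench: scene (515,307) and (390,425)
- copper pipe in the blue cradle: scene (332,293). It fits, being copper and lying in the cradle.

I'll confirm it in one enlarged crop and work out the geometry.

Run:
```python
from h import *
from scipy.spatial.transform import Rotation as Ro
im=cv2.imread('pics/s1.png')[230:350,240:400];cv2.imwrite('pics/c1.png',cv2.resize(im,None,fx=4.5,fy=4.5,interpolation=cv2.INTER_CUBIC))
s=ctrl.sense();q=s['ee_rot'];R=Ro.from_quat([q[1],q[2],q[3],q[0]]).as_matrix();print(R.round(3))
w=cap('wrist','w1.png');Rw=np.array(w['R']);c=-Rw.T@w['t'];print('cam in tool',(R.T@(c-s['eef_pos'])).round(1),'axes',(Rw@R).round(2),w['fx'])
```

```text
[[ 0.942  0.     0.336]
 [-0.336  0.     0.942]
 [ 0.    -1.     0.   ]]
cam in tool [ -73.1 -120.     0.5] axes [[ 0.   -0.    1.  ]
 [ 0.96 -0.29 -0.  ]
 [ 0.29  0.96  0.  ]] 415.2742329940701
```

View pics/c1.png

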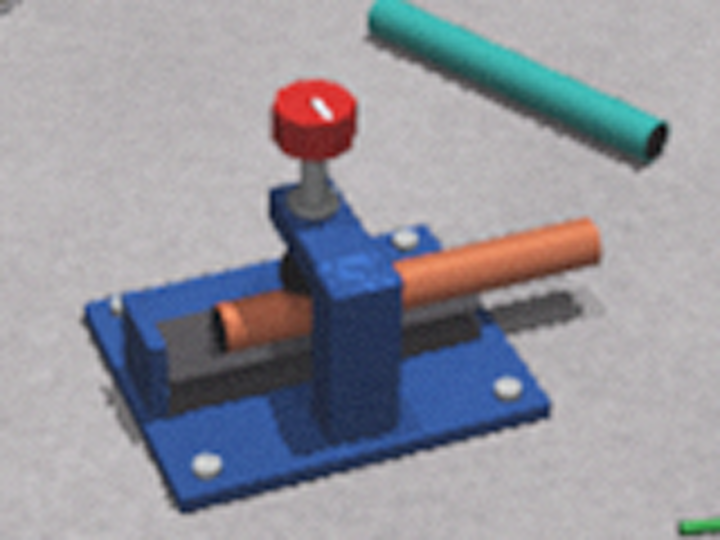

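The crop confirms it: the copper pipe in the blue cradle, with its stop end short of the blue stop, and the foot above the pipe. The tool's z axis already lies along the pipe. Next I'll hover beyond the free end with the gripper shut and look with the wrist camera.

```bash
python3 -m crank '[{"dp":[40,0,-14],"roll":0,"gripper":255},{"dp":[80,0,-29],"roll":0,"gripper":255},{"dp":[120,0,-43],"roll":0,"gripper":255},{"dp":[160,0,-57],"roll":0,"gripper":255},{"dp":[200,0,-72],"roll":0,"gripper":255},{"dp":[240,0,-86],"roll":0,"gripper":255},{"dp":[280,0,-100],"roll":0,"gripper":255},{"dp":[320,0,-115],"roll":0,"gripper":255},{"dp":[360,0,-129],"roll":0,"gripper":255},{"dp":[390,0,-140],"roll":0,"gripper":255}]' 60
python3 -m crank '[{"dp":[40,0,-14],"roll":0,"gripper":255},{"dp":[80,0,-29],"roll":0,"gripper":255},{"dp":[113,0,-40],"roll":0,"gripper":255},{"dp":[113,0,-40],"roll":0,"gripper":255},{"dp":[113,0,-40],"roll":0,"gripper":255}]'
python3 - <<'E'
from h import *
print(ctrl.sense()['joints'])
w=cap('wrist','w2.png')
for n,z in [('knob_top',177),('screw',165),('pipe_free_end',42),('pipe_stop_end',42),('stop_face',42),('clamp',0),('pipe',42)]:
    for q in models.spot_point(w,n)[:3]: print(n,np.round(q['centre']),round(q['confidence'],2),onz(w,q['centre'],z).round(1))
E
```

```text
time_s: 2.08
eef_pos: [498.2, 229.7, 253.4]
ee_rot: [0.697, -0.697, 0.121, -0.121]
force: [0.1, 0.3, 0.3]
grip_width: -0.003
time_s: 2.5
eef_pos: [590.5, 154.5, 252.5]
ee_rot: [-0.697, 0.697, -0.122, 0.121]
force: [0.1, 0.3, -0.4]
grip_width: 0.001
[ 6.42338013e-02  5.05747285e-01  1.21901996e+00  1.06008876e-04
  1.41790626e+00 -1.16132311e+00]
pipe_free_end [271. 201.] 0.57 [576.1 120.3  42. ]
pipe_stop_end [394.  64.] 0.65 [510.4 244.   42. ]
clamp [ 93. 193.] 0.97 [520.7 -36.8   0. ]
pipe [136. 206.] 0.75 [542.8  15.3  42. ]
```

View pics/w2.png

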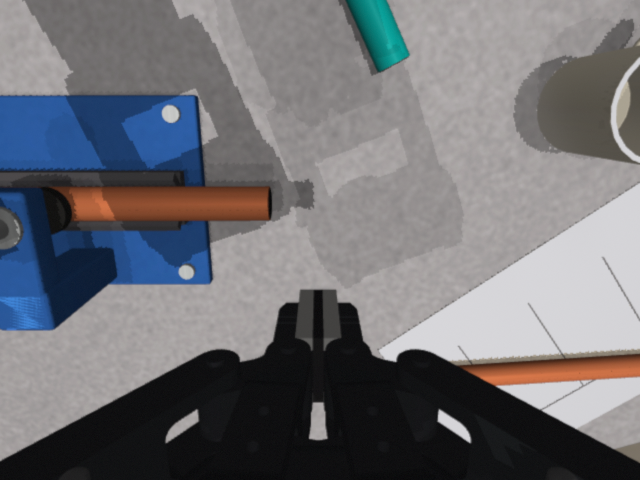

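The wrist picture shows the pipe's free end at (271,204), its axis horizontal in the image and so parallel to the tool's z. The fingers are about 37 mm beyond it and in line to 2 mm. Now I'll descend and push.

```bash
python3 -m crank '[{"dp":[-2,40,0],"roll":0,"gripper":255},{"dp":[-2,80,0],"roll":0,"gripper":255},{"dp":[-2,120,0],"roll":0,"gripper":255},{"dp":[-2,160,0],"roll":0,"gripper":255},{"dp":[-2,190,0],"roll":0,"gripper":255},{"dp":[-2,201,0],"roll":0,"gripper":255},{"dp":[-2,201,0],"roll":0,"gripper":255},{"dp":[-2,201,-5],"roll":0,"gripper":255},{"dp":[-2,201,-10],"roll":0,"gripper":255},{"dp":[-2,201,-15],"roll":0,"gripper":255}]'
python3 -m crank '[{"dp":[0,0,-2],"roll":0,"gripper":255},{"dp":[0,0,-4],"roll":0,"gripper":255},{"dp":[0,0,-6],"roll":0,"gripper":255},{"dp":[0,0,-8],"roll":0,"gripper":255},{"dp":[0,0,-10],"roll":0,"gripper":255},{"dp":[0,0,-12],"roll":0,"gripper":255}]'
python3 -m crank '[{"dp":[0,0,-2],"roll":0,"gripper":255},{"dp":[0,0,-4],"roll":0,"gripper":255},{"dp":[0,0,-6],"roll":0,"gripper":255},{"dp":[0,0,-8],"roll":0,"gripper":255},{"dp":[0,0,-10],"roll":0,"gripper":255}]'
```

```text
time_s: 3.73
eef_pos: [583.7, 142.0, 54.5]
ee_rot: [0.697, -0.697, 0.119, -0.122]
force: [0.0, -0.1, -0.6]
grip_width: -0.0
time_s: 4.23
eef_pos: [578.7, 131.0, 52.3]
ee_rot: [0.697, -0.697, 0.121, -0.121]
force: [0.3, 2.6, 0.6]
grip_width: -0.002
time_s: 4.65
eef_pos: [575.4, 121.6, 52.3]
ee_rot: [0.697, -0.697, 0.121, -0.121]
force: [0.8, 2.1, -0.3]
grip_width: -0.001
```

```bash
python3 -m crank '[{"dp":[0,0,-2],"roll":0,"gripper":255},{"dp":[0,0,-4],"roll":0,"gripper":255},{"dp":[0,0,-6],"roll":0,"gripper":255},{"dp":[0,0,-8],"roll":0,"gripper":255},{"dp":[0,0,-10],"roll":0,"gripper":255},{"dp":[0,0,-12],"roll":0,"gripper":255},{"dp":[0,0,-14],"roll":0,"gripper":255}]'
python3 - <<'E'
from h import *
a=cap('scene')
for p in (a,):
    for n in('pipe_stop_end','pipe_free_end','stop_face'): print(n,[(np.round(q['centre'],1),onz(p,q['centre'],42).round(1)) for q in models.spot_point(p,n)][:5])
cv2.imwrite('pics/c2.png',cv2.resize(a['color'][230:350,240:400,::-1],None,fx=4.5,fy=4.5,interpolation=cv2.INTER_CUBIC))
E
```

```text
time_s: 5.23
eef_pos: [570.6, 108.3, 52.3]
ee_rot: [0.697, -0.697, 0.121, -0.121]
force: [0.6, 3.0, 1.1]
grip_width: 0.001
pipe_stop_end [(array([278.4, 302.3]), array([ 484.7, -105.7,   42. ])), (array([ 80.2, 292.6]), array([ 140.9, -449.9,   42. ])), (array([417. , 210.2]), array([412.2, 494.1,  42. ]))]
pipe_free_end [(array([166.9, 295.6]), array([ 288.5, -295.5,   42. ])), (array([361.6, 286.6]), array([571.4,  90.2,  42. ])), (array([326.9, 231.7]), array([324.6, 198.9,  42. ]))]
stop_face [(array([277.3, 306.1]), array([ 494.2, -116.6,   42. ])), (array([173.7, 336. ]), array([ 426.1, -355.1,   42. ]))]
```

View pics/c2.png

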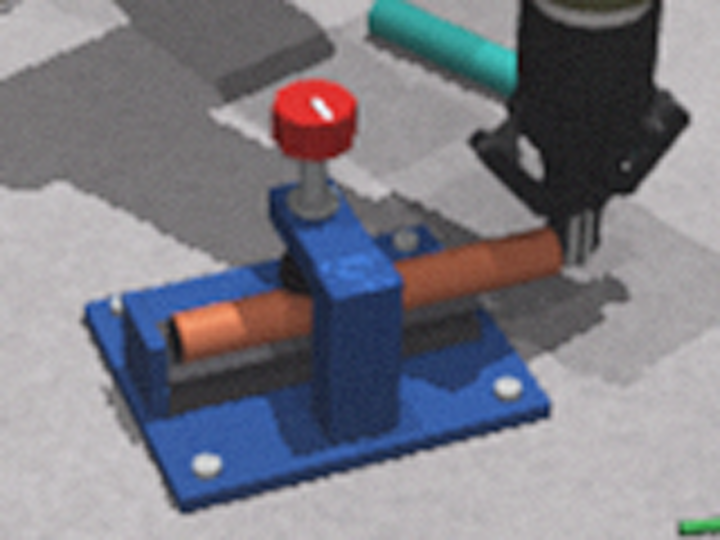

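The crop shows the pipe's stop end at about (180,338), still about 10 mm short of the stop face at about (160,330). I'll go on slowly in small steps.

```bash
python3 -m crank '[{"dp":[0,0,-1.5],"roll":0,"gripper":255},{"dp":[0,0,-3],"roll":0,"gripper":255},{"dp":[0,0,-4.5],"roll":0,"gripper":255},{"dp":[0,0,-6],"roll":0,"gripper":255}]' | grep -E 'eef|force'
python3 -m crank '[{"dp":[0,0,-1],"roll":0,"gripper":255},{"dp":[0,0,-2],"roll":0,"gripper":255}]'| grep -E 'eef|force'
```

```text
eef_pos: [568.6, 102.7, 52.2]
force: [0.7, 2.2, -0.4]
eef_pos: [567.9, 100.8, 52.3]
force: [0.5, 1.7, -2.0]
```

```bash
python3 -m crank '[{"dp":[0,0,-1],"roll":0,"gripper":255},{"dp":[0,0,-1],"roll":0,"gripper":255}]' | grep -E 'eef|force'
python3 -m crank '[{"dp":[0,0,-1],"roll":0,"gripper":255},{"dp":[0,0,-1],"roll":0,"gripper":255}]'| grep -E 'eef|force'
```

```text
eef_pos: [567.6, 99.8, 52.3]
force: [-0.3, 0.2, -0.3]
eef_pos: [567.3, 99.0, 52.3]
force: [-0.1, 0.8, -0.3]
```

```bash
python3 -m crank '[{"dp":[0,0,-1],"roll":0,"gripper":255},{"dp":[0,0,-1],"roll":0,"gripper":255}]' | grep -E 'eef|force'
```

```text
eef_pos: [566.9, 98.1, 52.3]
force: [-0.7, 0.0, -1.0]
```

```bash
python3 -m crank '[{"dp":[0,0,-1],"roll":0,"gripper":255},{"dp":[0,0,-1],"roll":0,"gripper":255}]' | grep -E 'eef|force'
python3 -m crank '[{"dp":[0,0,-0.7],"roll":0,"gripper":255}]' | grep -E 'eef|force'
```

```text
eef_pos: [566.6, 97.1, 52.3]
force: [0.4, 1.1, -0.4]
eef_pos: [566.4, 96.6, 52.3]
force: [0.7, 1.3, -0.4]
```

```bash
python3 -m crank '[{"dp":[0,0,-0.7],"roll":0,"gripper":255}]' | grep -E 'eef|force'
python3 -m crank '[{"dp":[0,0,-0.7],"roll":0,"gripper":255}]' | grep -E 'eef|force'
```

```text
eef_pos: [566.3, 96.2, 52.3]
force: [2.5, 7.6, -0.9]
eef_pos: [566.4, 96.1, 52.5]
force: [3.0, 11.2, -0.5]
```

The force rises to 11 N and the motion stops at the position I predicted, (567,96), so the pipe is home. I'll hold, back off, and rise towards the knob.

Then the knob turn: I'm checking the joint-6 direction and the hover position for it.

```bash
python3 -m crank '[{"dp":[0,0,0],"roll":0,"gripper":255},{"dp":[0,0,0],"roll":0,"gripper":255},{"dp":[0,0,0],"roll":0,"gripper":255},{"dp":[0,0,5],"roll":0,"gripper":255},{"dp":[0,0,25],"roll":0,"gripper":255},{"dp":[0,-40,30],"roll":0,"gripper":255},{"dp":[0,-80,30],"roll":0,"gripper":200},{"dp":[0,-120,30],"roll":0,"gripper":100},{"dp":[0,-160,30],"roll":0,"gripper":0},{"dp":[0,-190,30],"roll":0,"gripper":0}]'
python3 -m crank '[{"dp":[-10,-10,-35],"roll":0.1,"gripper":0},{"dp":[-20,-10,-70],"roll":0.2,"gripper":0},{"dp":[-25,-10,-90],"roll":0.2,"gripper":0},{"dp":[-25,-10,-90],"roll":0.2,"gripper":0}]'
python3 - <<'E'
from h import *
print(ctrl.sense()['joints'])
w=cap('wrist','w3.png')
for n,z in [('knob_top',177),('screw',165),('pipe_free_end',42),('clamp',0),('pipe_stop_end',42),('stop_face',42)]:
    for q in models.spot_point(w,n)[:3]: print(n,np.round(q['centre']),round(q['confidence'],2),onz(w,q['centre'],z).round(1))
E
```

```text
time_s: 7.68
eef_pos: [576.2, 123.4, 246.1]
ee_rot: [-0.697, 0.697, -0.119, 0.122]
force: [0.8, 0.1, 0.4]
grip_width: 0.561
time_s: 8.02
eef_pos: [520.8, 44.6, 252.9]
ee_rot: [-0.68, 0.681, -0.191, 0.191]
force: [0.1, -0.1, -0.2]
grip_width: 0.998
[-1.38393032e-01  3.08120606e-01  1.50515488e+00 -1.39635758e-03
  1.32820476e+00 -1.16288964e+00]
knob_top [182. 339.] 0.91 [521.  -39.5 177. ]
screw [191. 325.] 0.93 [520.2 -37.7 165. ]
pipe_free_end [388. 224.] 0.87 [566.2  85.3  42. ]
clamp [241. 242.] 0.67 [522.9 -41.2   0. ]
pipe_stop_end [533.  54.] 0.95 [507.2 238.3  42. ]
pipe_stop_end [133. 272.] 0.89 [ 490.9 -121.4   42. ]
stop_face [131. 274.] 0.76 [ 490.8 -123.7   42. ]
```

View pics/w3.png

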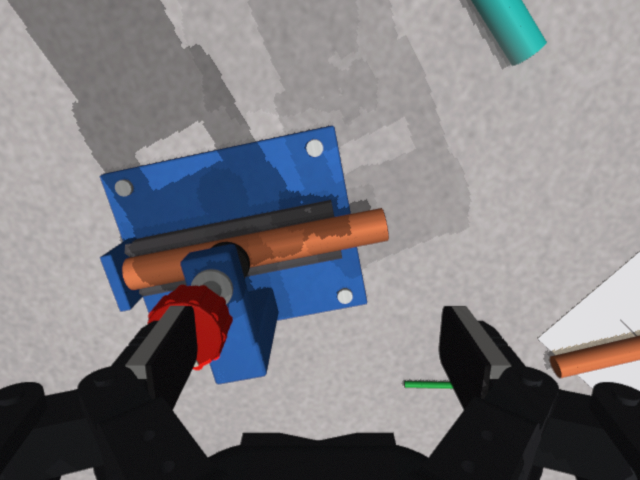

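The wrist picture shows the knob at about (190,330), partly behind a finger. The pipe's stop end is touching the stop at (128,275), so it is home. Knob position is about (520.5,-38.5) by several measurements, and positive roll is clockwise. I'll turn joint 6 back close to its lower limit over the knob, then descend.

```bash
python3 -m crank '[{"dp":[5,0,-8],"roll":-0.12,"gripper":0},{"dp":[10,0,-16],"roll":-0.24,"gripper":0},{"dp":[15,0,-24],"roll":-0.36,"gripper":0},{"dp":[20,0,-32],"roll":-0.48,"gripper":0},{"dp":[25,0,-40],"roll":-0.6,"gripper":0},{"dp":[30,0,-48],"roll":-0.72,"gripper":0},{"dp":[35,0,-56],"roll":-0.84,"gripper":0},{"dp":[39,0,-64],"roll":-0.96,"gripper":0},{"dp":[43,0,-71],"roll":-1.08,"gripper":0},{"dp":[43,0,-71],"roll":-1.2,"gripper":0}]'
python3 -m crank '[{"dp":[0,0,0],"roll":-0.12,"gripper":0},{"dp":[0,0,0],"roll":-0.23,"gripper":0},{"dp":[0,0,0],"roll":-0.23,"gripper":0}]'
python3 - <<'E'
from h import *
print(ctrl.sense()['joints'])
w=cap('wrist','w4.png')
for n,z in [('knob_top',177),('screw',165)]:
    for q in models.spot_point(w,n)[:3]: print(n,np.round(q['centre']),round(q['confidence'],2),onz(w,q['centre'],z).round(1))
E
```

```text
time_s: 9.2
eef_pos: [522.7, -36.6, 252.0]
ee_rot: [-0.669, 0.669, 0.23, -0.23]
force: [-0.5, 0.4, 1.2]
grip_width: 0.999
time_s: 9.45
eef_pos: [522.6, -35.5, 252.1]
ee_rot: [0.638, -0.638, -0.305, 0.305]
force: [-0.4, 0.1, -0.8]
grip_width: 1.0
[-2.91769662e-01  3.11375923e-01  1.50293626e+00 -2.57620650e-05
  1.32759760e+00 -2.75429971e+00]
knob_top [314. 254.] 0.94 [521.8 -39.4 177. ]
screw [317. 246.] 0.6 [520.5 -38.9 165. ]
```

```bash
python3 -m crank '[{"dp":[-4,30,-1.5],"roll":0,"gripper":0},{"dp":[-4,60,-1.5],"roll":0,"gripper":0},{"dp":[-4,80,-1.5],"roll":0,"gripper":0},{"dp":[-4,84,-1.5],"roll":0,"gripper":0},{"dp":[-4,84,-1.5],"roll":0,"gripper":0},{"dp":[-4,84,-1.5],"roll":0,"gripper":90},{"dp":[-4,84,-1.5],"roll":0,"gripper":90}]' 25
python3 -m crank '[{"dp":[0,0,0],"roll":0,"gripper":255},{"dp":[0,0,0],"roll":0,"gripper":255},{"dp":[0,0,0],"roll":0,"gripper":255},{"dp":[0,0,0],"roll":0,"gripper":255},{"dp":[0,0,0],"roll":0,"gripper":255}]' 25
python3 - <<'E'
from h import *
s=ctrl.sense();print(s['joints'][5],s['wrist_torque'])
w=cap('wrist','w5.png')
E
```

```text
time_s: 10.18
eef_pos: [521.8, -40.1, 169.8]
ee_rot: [-0.638, 0.639, 0.304, -0.303]
force: [-0.2, 0.3, 0.8]
grip_width: 0.748
time_s: 10.6
eef_pos: [520.9, -39.6, 169.5]
ee_rot: [0.639, -0.639, -0.304, 0.303]
force: [-3.5, 2.4, 7.5]
grip_width: 0.487
-2.758658310746809 [ 0.50972537  0.78397583 -0.05638613]
```

View pics/w5.png

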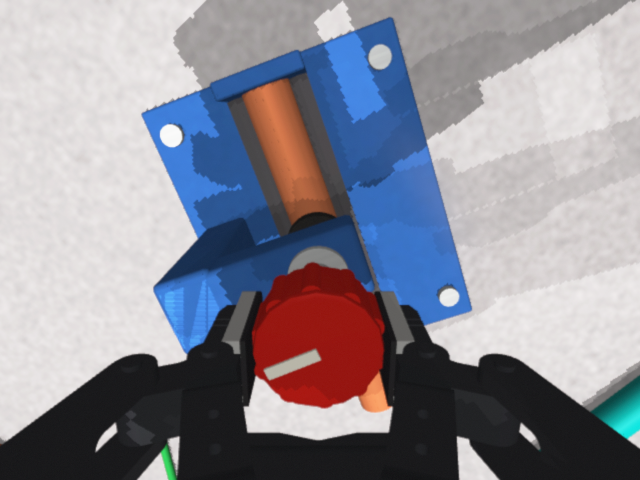

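The knob sits squarely between the pads (41 mm opening), centred to within 1 mm. The pipe is against the stop. Raising the grip force and turning clockwise, with 2.55 mm of sink per rad, sensing every 0.24 rad.

```bash
cat > s.py <<'E'
from rig import ctrl
s=ctrl.sense();print('t%.2f j6 %.3f w %.3f z %.1f'%(s['time_s'],s['joints'][5]-s['joints'][0],s['grip_width'],s['eef_pos'][2]),'T',s['wrist_torque'].round(3),'F',s['force'].round(1))
E
python3 -m crank '[{"dp":[0,0,0],"roll":0,"gripper":255},{"dp":[0,0,0],"roll":0,"gripper":255},{"dp":[0,0,0],"roll":0,"gripper":255}]' 70 >/dev/null; python3 s.py
python3 -m crank '[{"dp":[0,0.3,0],"roll":0.12,"gripper":255},{"dp":[0,0.61,0],"roll":0.24,"gripper":255}]' >/dev/null; python3 s.py
python3 -m crank '[{"dp":[0,0.3,0],"roll":0.12,"gripper":255},{"dp":[0,0.61,0],"roll":0.24,"gripper":255}]' >/dev/null; python3 s.py
```

```text
t10.90 j6 -2.458 w 0.472 z 169.7 T [ 0.537  0.933 -0.051] F [-4.8  3.1  9.5]
t11.07 j6 -2.213 w 0.470 z 169.1 T [0.512 0.806 0.266] F [-4.9  1.4  9.1]
t11.23 j6 -1.973 w 0.473 z 168.5 T [0.422 0.755 0.24 ] F [-3.1  1.   8.3]
```

```bash
python3 -m crank '[{"dp":[0,0.3,0],"roll":0.12,"gripper":255},{"dp":[0,0.61,0],"roll":0.24,"gripper":255}]' >/dev/null; python3 s.py
python3 -m crank '[{"dp":[0,0.3,0],"roll":0.12,"gripper":255},{"dp":[0,0.61,0],"roll":0.24,"gripper":255}]' >/dev/null; python3 s.py
python3 -m crank '[{"dp":[0,0.3,0],"roll":0.12,"gripper":255},{"dp":[0,0.61,0],"roll":0.24,"gripper":255}]' >/dev/null; python3 s.py
```

```text
t11.40 j6 -1.733 w 0.476 z 167.9 T [0.28  0.652 0.274] F [-5.   0.6  8.8]
t11.57 j6 -1.492 w 0.471 z 167.3 T [0.188 0.632 0.234] F [-4.7 -0.   8.4]
t11.73 j6 -1.252 w 0.468 z 166.7 T [0.127 0.763 0.246] F [-4.8 -0.8  8. ]
```

```bash
python3 -m crank '[{"dp":[0,0.3,0],"roll":0.12,"gripper":255},{"dp":[0,0.61,0],"roll":0.24,"gripper":255}]' >/dev/null; python3 s.py
python3 -m crank '[{"dp":[0,0.3,0],"roll":0.12,"gripper":255},{"dp":[0,0.61,0],"roll":0.24,"gripper":255}]' >/dev/null; python3 s.py
python3 -m crank '[{"dp":[0,0.3,0],"roll":0.12,"gripper":255},{"dp":[0,0.61,0],"roll":0.24,"gripper":255}]' >/dev/null; python3 s.py
python3 -m crank '[{"dp":[0,0.3,0],"roll":0.12,"gripper":255},{"dp":[0,0.61,0],"roll":0.24,"gripper":255}]' >/dev/null; python3 s.py
```

```text
t11.90 j6 -1.012 w 0.470 z 166.1 T [0.04  0.736 0.269] F [-6.9 -1.3  8.8]
t12.07 j6 -0.772 w 0.472 z 165.5 T [-0.102  0.791  0.216] F [-5.9 -2.1  8.8]
t12.23 j6 -0.532 w 0.477 z 164.9 T [-0.204  0.889  0.295] F [-7.7 -2.   8.5]
t12.40 j6 -0.292 w 0.471 z 164.2 T [-0.305  0.986  0.174] F [-8.  -2.8  9. ]
```

```bash
python3 -m crank '[{"dp":[0,0.3,0],"roll":0.12,"gripper":255},{"dp":[0,0.61,0],"roll":0.24,"gripper":255}]' >/dev/null; python3 s.py
python3 -m crank '[{"dp":[0,0.3,0],"roll":0.12,"gripper":255},{"dp":[0,0.61,0],"roll":0.24,"gripper":255}]' >/dev/null; python3 s.py
python3 -m crank '[{"dp":[0,0.3,0],"roll":0.12,"gripper":255},{"dp":[0,0.61,0],"roll":0.24,"gripper":255}]' >/dev/null; python3 s.py
```

```text
t12.57 j6 -0.052 w 0.472 z 163.6 T [-0.394  1.16   0.205] F [-7.9 -2.2 10.1]
t12.73 j6 0.188 w 0.474 z 163.0 T [-0.444  1.197  0.291] F [-9.2 -2.2 10. ]
t12.90 j6 0.428 w 0.471 z 162.4 T [-0.386  1.362  0.26 ] F [-8.5 -2.2 10.8]
```

```bash
python3 -m crank '[{"dp":[0,0.3,0],"roll":0.12,"gripper":255},{"dp":[0,0.61,0],"roll":0.24,"gripper":255}]' >/dev/null; python3 s.py
python3 -m crank '[{"dp":[0,0.3,0],"roll":0.12,"gripper":255},{"dp":[0,0.61,0],"roll":0.24,"gripper":255}]' >/dev/null; python3 s.py
python3 -m crank '[{"dp":[0,0.3,0],"roll":0.12,"gripper":255},{"dp":[0,0.61,0],"roll":0.24,"gripper":255}]' >/dev/null; python3 s.py
```

```text
t13.07 j6 0.668 w 0.470 z 161.9 T [-0.312  1.467  0.265] F [-11.4  -1.6  12.8]
t13.23 j6 0.908 w 0.470 z 161.3 T [-0.321  1.705  0.324] F [-11.7  -2.1  13.2]
t13.40 j6 1.148 w 0.473 z 160.8 T [-0.199  1.755  0.344] F [-11.9   0.5  13.5]
```

```bash
python3 -m crank '[{"dp":[0,0.3,0],"roll":0.12,"gripper":255}]' >/dev/null; python3 s.py
python3 -m crank '[{"dp":[0,0.31,0],"roll":0.12,"gripper":255}]' >/dev/null; python3 s.py
python3 -m crank '[{"dp":[0,0.3,0],"roll":0.12,"gripper":255}]' >/dev/null; python3 s.py
python3 -m crank '[{"dp":[0,0.31,0],"roll":0.12,"gripper":255}]' >/dev/null; python3 s.py
```

```text
t13.48 j6 1.268 w 0.473 z 160.5 T [-0.151  1.895  0.363] F [-11.9  -0.3  14.3]
t13.57 j6 1.388 w 0.470 z 160.2 T [-0.062  1.888  0.416] F [-12.3   0.1  15.3]
t13.65 j6 1.507 w 0.472 z 159.9 T [0.    1.859 0.405] F [-12.2   0.8  15.6]
t13.73 j6 1.627 w 0.474 z 159.7 T [0.073 1.956 0.374] F [-12.8   0.3  15.2]
```

```bash
cat > fit.py <<'E'
import sys,numpy as np
from scipy.optimize import curve_fit
x=[-2.213,-1.973,-1.733,-1.492,-1.252,-1.012,-.772,-.532,-.292,-.052,.188,.428,.668,.908,1.148,1.268,1.388,1.507,1.627]
y=[.266,.24,.274,.234,.246,.269,.216,.295,.174,.205,.291,.26,.265,.324,.344,.363,.416,.405,.374]
a=list(map(float,sys.argv[1:]));x+=a[::2];y+=a[1::2];x=np.array(x);y=np.array(y)
for nm,f,p0 in [('k=.12',lambda x,b,t:b+.12*np.maximum(0,x-t),[.25,.4]),('free',lambda x,b,t,k:b+k*np.maximum(0,x-t),[.25,.4,.12])]:
    p,c=curve_fit(f,x,y,p0);print(nm,p.round(3),np.sqrt(np.diag(c)).round(3),'rms',np.std(y-f(x,*p)).round(3))
E
python3 fit.py
```

```text
k=.12 [0.246 0.305] [0.01  0.124] rms 0.03
free [0.246 0.364 0.129] [0.01 0.21 0.03] rms 0.03
```

```bash
python3 -m crank '[{"dp":[0,0.2,0],"roll":0.08,"gripper":255}]' >/dev/null; python3 s.py
python3 -m crank '[{"dp":[0,0.2,0],"roll":0.08,"gripper":255}]' >/dev/null; python3 s.py
python3 -m crank '[{"dp":[0,0.2,0],"roll":0.08,"gripper":255}]' >/dev/null; python3 s.py
```

```text
t13.82 j6 1.707 w 0.471 z 159.5 T [0.121 1.918 0.422] F [-12.3   1.1  15.6]
t13.90 j6 1.785 w 0.470 z 159.3 T [0.142 1.918 0.477] F [-11.4   1.5  14.7]
t13.98 j6 1.865 w 0.473 z 159.1 T [0.176 1.917 0.471] F [-12.    1.7  15.8]
```

```bash
python3 fit.py 1.707 .422 1.785 .477 1.865 .471
```

```text
k=.12 [0.246 0.231] [0.01  0.115] rms 0.031
free [0.247 0.507 0.158] [0.009 0.173 0.027] rms 0.029
```

The fits put the touch at 0.23–0.5 rad, so the knob is now 1.36–1.63 rad past it, well inside the 1.0–2.13 rad window. I'll release straight up.

```bash
python3 -m crank '[{"dp":[0,0,0],"roll":0,"gripper":120},{"dp":[0,0,0],"roll":0,"gripper":60},{"dp":[0,0,0],"roll":0,"gripper":0},{"dp":[0,0,0],"roll":0,"gripper":0},{"dp":[0,-10,0],"roll":0,"gripper":0},{"dp":[0,-40,0],"roll":0,"gripper":0},{"dp":[0,-80,0],"roll":0,"gripper":0},{"dp":[0,-100,0],"roll":0,"gripper":0},{"dp":[0,-100,0],"roll":0,"gripper":0},{"dp":[0,-100,0],"roll":0,"gripper":0}]'; python3 s.py
python3 - <<'E'
from h import *
a=cap('scene');cv2.imwrite('pics/c3.png',cv2.resize(a['color'][180:420,140:460,::-1],None,fx=2.5,fy=2.5,interpolation=cv2.INTER_CUBIC))
for n,z in [('mug',0),('tape',0),('tee',0),('pipe_stop_end',42),('knob_top',162)]:
    print(n,[onz(a,q['centre'],z).round(0) for q in models.spot_point(a,n)[:3]])
E
```

```text
time_s: 14.82
eef_pos: [521.2, -40.0, 258.5]
ee_rot: [0.102, -0.103, -0.7, 0.7]
force: [0.9, -0.1, -0.4]
grip_width: 1.001
t14.82 j6 1.862 w 1.001 z 258.5 T [-0.023 -0.029 -0.01 ] F [ 0.9 -0.1 -0.4]
mug [array([608., 395.,   0.]), array([523., -35.,   0.]), array([ 373., -339.,    0.])]
tape [array([ 379., -341.,   -0.])]
tee [array([ 616., -382.,    0.])]
pipe_stop_end [array([ 485., -120.,   42.]), array([ 152., -454.,   42.]), array([530., 213.,  42.])]
knob_top [array([513., -28., 162.])]
```

View pics/c3.png

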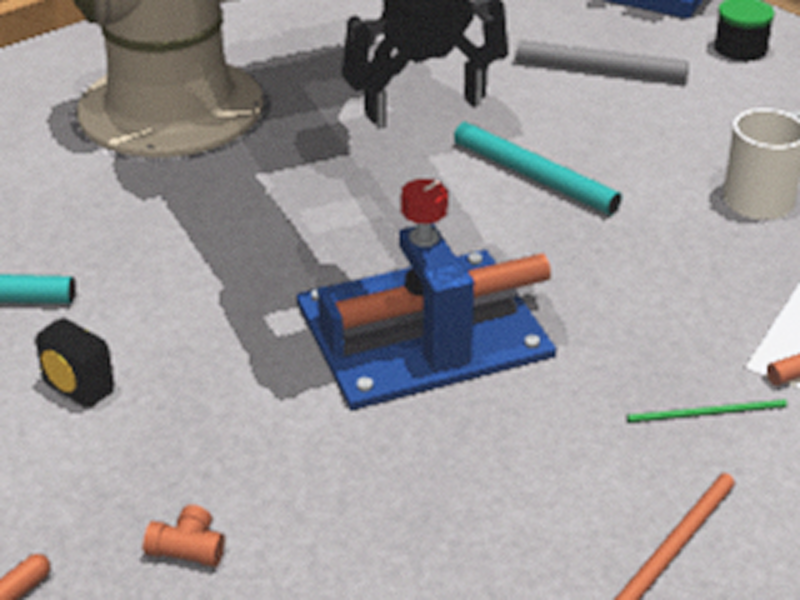

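The crop shows the pipe against the stop at (335,315), the foot down on it, the knob free at (425,200), and the mug, tape and tee where they were.

```bash
python3 -c "
from rig import ctrl
print(ctrl.finish_job())"
```

```text
the job is handed in; nothing more can be done
None
```

I pushed the pipe home, screwed the clamp down about a quarter turn past touching, released the knob and handed the job in at 14.8 s. No verdict was reported.

- **Pipe:** I slid it with shut fingers at about 3 N until the force rose to about 11 N at the predicted place. Two later pictures show it still against the stop.
- **Knob:** I turned it clockwise by 4.3 rad, following it down. Friction measured 0.25 N m. The torque began to rise at 0.23 to 0.5 rad on the joint readings, and I stopped at 1.865.
- **Final clamping:** That is 1.36 to 1.63 rad (78 to 94 degrees) past touching, about 70 to 80 N at the stated 50 N per rad.
- **Uncertainty:** The two torque fits differ by about 0.27 rad on where the foot touched. Either value is inside the allowed 57 to 122 degrees, but the foot force itself was not measured directly.
- **Last checks:** The gripper was open and clear with zero force. Mug, tape and tee look untouched. The detector's positions for them shifted by 7 to 14 mm between shots, which I take as network scatter, since the arm went nowhere near the tape or tee and passed well over the mug.

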